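# Hang the splash guard and draw out its boom

## Task

Lift the orange splash guard off its rack and hang it over the steel bar at the end of the telescoping boom, let it go, and then squeeze the black grip so that its red lock button is pressed in, and draw the boom out until its black pointer stands at the red marker on the scale. Finish while holding it there: keep the grip squeezed with the button in, as the boom springs back if let go; the guard must still hang squarely on the bar. Leave the flask, the bottle and the dish where they stand.

Things in the scene. Friction and masses are not known exactly. Their poses are not given: they have to be found in the camera images.
- guard: Loose splash guard, hidden mass 0.15 to 0.31 kg: orange saddle 100 mm long (its y), open below. Origin: centre of its roof's underside, which rests flat on a bar; roof 38 mm wide (x), 4 thick. Orange panel on the -x side, 4 mm thick, 95 mm down from the origin; dark steel leg on the +x side, 4 mm thick, 34 mm down; 30 mm clear gap between. Hangs level. Starts on the rack, y along its bar.
- fin (a point): Centre of the guard's blue grip fin: 12 mm thick (guard's x), 50 mm long (y), 30 mm high, standing on the roof, from 4 to 34 mm above the guard's origin (this point: 19 mm above it). Pinch it from above across the 12 mm. Axes as the guard's.
- rack: Fixed parking rack (place and yaw vary): 16 mm square steel bar along its y axis on a post (16 x 14 mm) at each end, posts 170 mm apart, bar top 120 mm above the bench. Origin: on the bench, below the middle of the bar. The guard hangs within 12 mm of the bar's middle.
- boom: Fixed stand of the telescoping boom (place and yaw vary): aluminium sleeve, 44 mm square, 190 mm long, along its y, centre line 130 mm above the bench. Origin: on the bench, under the sleeve's mouth; +y points back along the sleeve, the inner arm slides out towards -y. On top of the sleeve: a black slot and, beside it, a yellow scale with black lines every 10 mm.
- boom_arm (a joint): How far the sliding inner arm stands out from its retracted home, in m: 0 at home (the start), end stop at 0.14. A lock holds it at home until the red button is pressed. Once free, a spring pulls it home with 3.3 N (at home) to 5 N (far out), plus 0.6 N friction, so it runs back if let go.
- lock_button (a joint): Travel of the red lock button in m: 0 out (locked), 0.006 fully in. The lock is free from about 0.0042. Its spring takes 3.6 N to start and 7.2 N to push fully in.
- grip (a point): On the sliding arm: centre of the black grip block, 32 mm across (x), 46 mm long (y), 36 mm high, 130 mm above the bench. The red lock button (28 mm long, 22 mm high) stands 9 mm out of its +x face, 3 mm when in: pinching the block across x from above, fingers centred on this point, squeezes the button in (41 mm wide before, 35 after). Axes as the boom's. Home: 45 mm from the sleeve's mouth.
- bar (a point): On the sliding arm: where the guard's origin should rest, on the top face of the 16 mm square steel bar beyond the grip block, 138 mm above the bench, 100 mm beyond the grip centre. The bar runs along y from 77 mm on the grip's side of this point to its tip 73 mm on the free side. Axes as the boom's.
- pointer (a point): Tip of the black pointer that rises through the slot in the sleeve and travels along the scale with the sliding arm, one to one (towards the boom's -y as the arm comes out). Axes as the boom's.
- marker: Red marker clip on the scale, 6 mm wide along the scale, fixed in each run, 50 to 105 mm out from the pointer's home. Origin: on top of the sleeve, on its centre line. The pointer is at the mark when both have the same y in the boom's axes. Axes as the boom's.
- flask: Bystander: green glass conical flask, 84 mm wide, 118 mm high, standing behind the boom's +x side. Origin: centre of its base.
- bottle: Bystander: white bottle with blue cap, 64 mm wide, 150 mm high. Origin: centre of its base.
- dish: Bystander: white dish, 84 mm wide, 28 mm high. Origin: centre of its base.
There are look-alikes about, which are no part of the job. Of the things that look like the guard, the largest one is meant.

How it is judged (in metres and radians):
On the way, in this order (a step that is already met when the one before it is completed fails the run):
1. the guard hangs on the boom's bar, let go, while the boom is still home (x of guard in the frame of bar between -0.011 and 0.011 m and y of guard in the frame of bar between -0.028 and 0.028 m and z of guard in the frame of bar between -0.004 and 0.006 m and angle between guard's own z axis and vertical below 0.12 rad and angle between the y axis of guard and the y axis of bar, either way round below 0.2 rad and contact force between guard and boom_arm above 0.5 N and contact force between the fingers and guard below 0.1 N and value of joint boom_arm below 0.008 m), for 0.3 s.
2. the lock button is pressed in by the fingers (value of joint lock_button above 0.0042 m and contact force between the fingers and boom_arm above 2 N), for 0.1 s.
At the end, for the whole second after the job is handed in: Fingers hold the boom's grip (over 2 N), lock button in (over 4.2 mm), pointer still and within 5 mm of the marker; the guard hangs on the bar, untouched and at rest: height -4 to +6 mm, centred within 11 mm across and 28 mm along, within 0.2 rad of the bar, tilt under 0.12 rad (all of step 2 and x of guard in the frame of bar between -0.011 and 0.011 m and y of guard in the frame of bar between -0.028 and 0.028 m and z of guard in the frame of bar between -0.004 and 0.006 m and angle between guard's own z axis and vertical below 0.12 rad and angle between the y axis of guard and the y axis of bar, either way round below 0.2 rad and contact force between guard and boom_arm above 0.5 N and y of pointer in the frame of marker between -0.005 and 0.005 m and velocity of joint boom_arm between -0.01 and 0.01 m/s and contact force between the fingers and guard below 0.1 N and linear speed of guard below 0.03 m/s); the arm keeps its last pose, push and grip.
It fails at once if the flask, the bottle or the dish is moved more than 20 mm or tipped (distance of any of flask, bottle, dish from where it was at the start of the episode above 0.02 m or angle between any of flask, bottle, dish's own z axis and vertical above 0.3 rad).
It fails at once if the guard is dropped or tipped over (angle between guard's own z axis and vertical above 0.7 rad or height (world z) of guard below 0.09 m).
It also fails if it takes over 50 s, if anything falls off the work surface, if the arm or the gripper's body presses on something with over 40 N, if the wrist force passes 120 N, or if a joint passes its speed limit or range.

## Robot

A 6-joint arm with a two-finger parallel gripper is mounted at the origin on the work surface. World frame = base frame: x ahead of the robot, y to its left, z up, the work surface at z = 0. Lengths are in mm, angles in rad, forces in N, time in s.
With the tool pointing down it reaches from about 300 to 775 mm from the base axis. Payload 14.6 kg.
Tool frame: the origin (TCP) lies between the finger pads; the fingertips stand manip.tip_reach ahead of it and the grasp point (between the pads) lies 5 mm behind it (manip.tip_reach is the distance from the TCP to the fingertips, in mm); z points along the fingers, y is the line along which they close (so a half turn about z gives the same grasp; the last joint's range is limited). The gripper opens to 94 mm and grips with 3 to 60 N. Pads are 16 mm wide; open, the fingers measure 119 mm over their backs; the gripper's body (75 mm by 177 mm) begins 78 mm behind the grasp point.
Start: joints at [1.27, 0.3, 1.521, -0, 1.321, -0.067], TCP at [127.42, 535.027, 219.446] pointing down, gripper open.
Joint ranges: [-3.03, 3.03], [-0.79, 2.21], [0.23, 2.52], [-1.04, 4.18], [0, 3.07], [-2.55, 2.55]. Speed limits (rad/s): [2.22, 2.22, 2.57, 3.14, 3.14, 3.14].

## Interface

Orientations are given as [roll, pitch, yaw] about the fixed x, y, z axes, in that order (R = Rz(yaw) Ry(pitch) Rx(roll)).
In Python, from cell import manip gives the robot as it stands. The module is installed in compiled form; this text tells all that it offers.
- The arm moves only by the shell command python3 -m creep 'ROWS' [FORCE]. ROWS is JSON, a list of rows, each a list of 3 entries, a list of its own where there are three numbers: the opening, from -1 (shut) to 1 (fully open), then the shift along the tool's x, y, z in cm, then the turn about the tool's z in units of 5 degrees (1.0 is 5 degrees). In form: [[grip, [tx, ty, tz], roll], ...]. A call has 1 to 12 rows; each row is the pose to reach, as a shift and turn from the pose commanded when the call began, along the tool's axes at that moment; what a row does not reach only later rows make up. A row lasts 1/10 s, in which the tool goes at most 50 mm and 8.59 degrees, less where a joint would pass 70% of its speed; a pose out of reach is approached as far as the arm can. A call with a gripper value outside its range is refused whole. The fingers move at their own pace and stop on an object; FORCE is the grip in N (left out, the last holds). Time passes only in rows, so rows that repeat a pose let the fingers close. It gives the time, the measured TCP pose, the force, the opening and the grip force at its end, in the units of the state.
- manip.read_state(): the state, without advancing time (a new reading comes with each control period).
- manip.camera(name): name is "side" or "top" or "wrist"; returns the picture (384x512x3 uint8, red, green, blue); there is no depth.
- manip.camera_params(name): a dict with "fovy" (degrees; the focal length in pixels is half the picture's height over the tangent of half this angle, whatever the lens; pixels are square), "cx", "cy" (the principal point, pixels), "origin" and "attitude" of the camera in the world. Camera axes: x right, y down, z forward; pixel columns grow to the right and rows downward; lengths in mm; the calibration is good to about 2 mm. The wrist camera is an equidistant fisheye: a pixel r from the principal point sees the ray r / f radians off the axis. A picture is of the moment at which its call begins: read the wrist's pose just before it. camera_params takes no time and is no camera call; for the wrist camera it gives the pose at the moment of the call.
- manip.sign_off(): hands the job in; it is judged then, once.
The state is a dict: "clock": time; "joints": joint angles; "qd": joint speeds; "effort": joint torques, N m; "eef_pos": TCP position; "eef_rot": TCP orientation; "wrist_force": force on the tool from outside, world axes, zero at the start; "moment": the same for the moment, N m; "finger_gap": finger opening in mm; "finger_force": force on a finger pad.
Only numpy, scipy, OpenCV 4.12 (cv2) and the standard library are available. Lean on these libraries where they do the work, as an engineer would, in place of code of your own. Each camera call takes 0.05 s, during which the arm holds its last target. There are 200 camera calls.

## Working session

There is one attempt and no reset: what is moved stays moved. The work goes in short steps, Python scripts to look and compute and a shell command to move; the robot and the scene stay as the last step left them, time stands still between calls to the robot, and variables do not carry over. Pictures are saved under pics/ and viewed, at most 10 in all, crops included, and the job is handed in when it is done.

```bash
mkdir -p pics; python3 - <<'E'
from cell import manip
import cv2,numpy as np
print(manip.tip_reach, manip.read_state())
for n in ("side","top","wrist"):
    print(n,manip.camera_params(n))
    im=manip.camera(n); cv2.imwrite(f"pics/{n}0.png",im[:,:,::-1])
a=[cv2.imread(f"pics/{n}0.png") for n in("top","side")]
for n in("top","side"):
    cv2.imwrite(f"pics/{n}0b.png",cv2.resize(cv2.imread(f"pics/{n}0.png"),(800,600),interpolation=cv2.INTER_CUBIC))
E
```

```text
14.0 {'clock': 0.0, 'joints': array([ 1.27039251e+00,  3.00469603e-01,  1.52156024e+00,  1.77712718e-05,
        1.32067960e+00, -6.65833137e-02]), 'qd': array([ 0.00038995, -0.00140157, -0.00237064, -0.00043195,  0.00139071,
       -0.00106485]), 'effort': array([ 2.18268862e-03, -5.31809771e+01, -3.52741814e+01,  7.09030358e-02,
        2.42699473e-02, -6.88259024e-05]), 'eef_pos': array([127.35318492, 534.81299616, 218.89595119]), 'eef_rot': array([-3.14047948e+00, -9.14801172e-05,  2.90776769e+00]), 'wrist_force': array([1.05042725, 1.25579299, 0.59654689]), 'moment': array([-0.04183101, -0.01957223, -0.05083213]), 'finger_force': 0.0, 'finger_gap': 94.26734972285246}
side {'fovy': 56.717258462443, 'cx': 259.3286219632946, 'cy': 197.3163698820197, 'origin': array([337.41622279, 571.42128262, 864.91806941]), 'attitude': array([-2.40720984, -0.01088009, -2.74165298])}
top {'fovy': 50.848326225937356, 'cx': 259.9935429367703, 'cy': 190.2924249403498, 'origin': array([ 416.51311947,  -50.48276509, 1348.97684664]), 'attitude': array([-3.0239503 , -0.0108216 , -1.57244578])}
wrist {'fovy': 65.70646984690485, 'cx': 258.151986343445, 'cy': 188.61176578334715, 'origin': array([ 47.32535907, 554.84788224, 384.90526344]), 'attitude': array([2.85203992e+00, 6.39574603e-04, 1.33721285e+00])}
```

View pics/top0b.png

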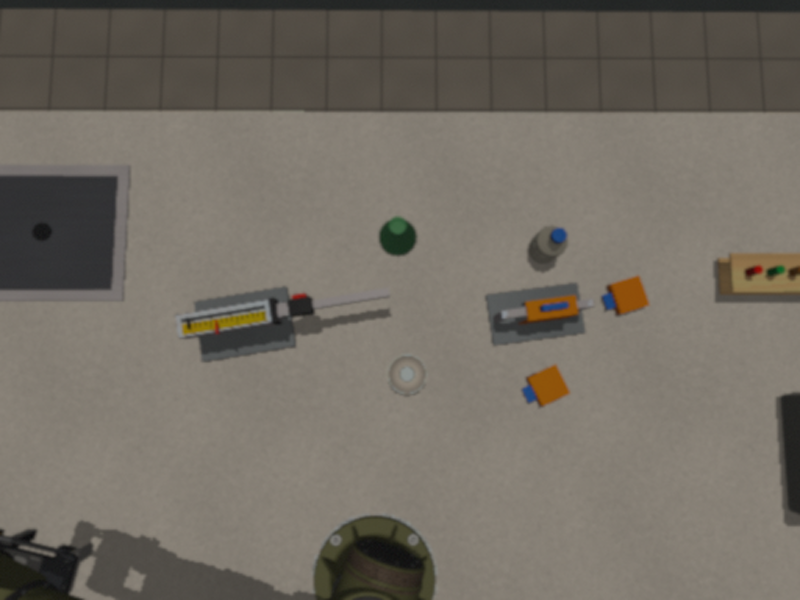

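View pics/side0b.png

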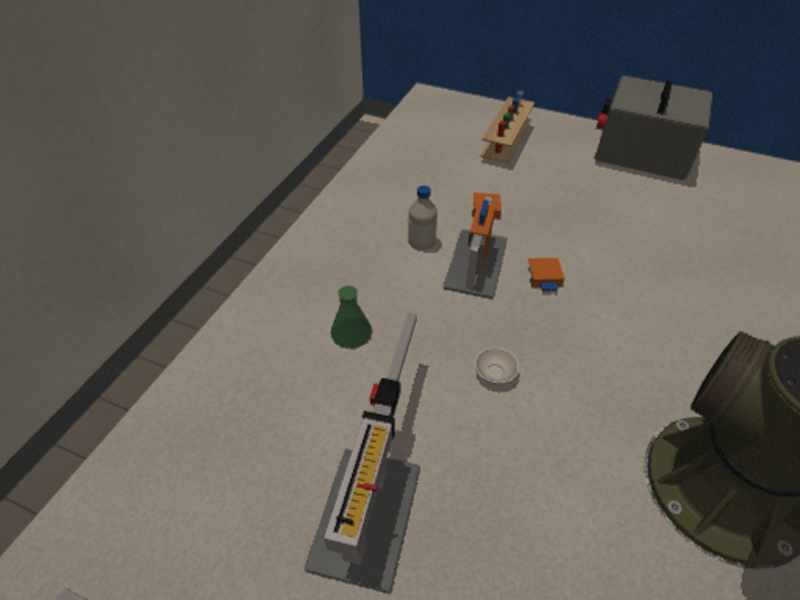

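The top view shows the boom with its scale at about (225,320), grip (300,305) and bar tip (390,295). There are three orange and blue items: one on the rack at (550,308), and two lying on the bench at (627,296) and (547,386). The rack one is the largest and is the only saddle sitting on a bar with its fin up, so I'll confirm it with a crop.

```bash
cat > h.py <<'E'
import numpy as np,cv2
from scipy.spatial.transform import Rotation as R
from cell import manip
def cam(n): return manip.camera_params(n)
def rays(p,uv,fish=False):
    uv=np.atleast_2d(np.array(uv,float)); f=192/np.tan(np.radians(p['fovy'])/2)
    d=(uv-[p['cx'],p['cy']])/f
    if fish:
        r=np.linalg.norm(d,axis=1,keepdims=True)+1e-9; v=np.c_[d/r*np.sin(r),np.cos(r)]
    else: v=np.c_[d,np.ones(len(d))]
    v/=np.linalg.norm(v,axis=1,keepdims=True)
    return v@R.from_euler('xyz',p['attitude']).as_matrix().T
def plane(p,uv,z,fish=False):
    v=rays(p,uv,fish); o=np.array(p['origin']); return o+v*((z-o[2])/v[:,2:])
def tri(p1,a,p2,b,f1=False,f2=False):
    v=rays(p1,a,f1)[0];w=rays(p2,b,f2)[0];o,q=np.array(p1['origin']),np.array(p2['origin'])
    s=np.linalg.lstsq(np.c_[v,-w],q-o,rcond=None)[0]
    x,y=o+s[0]*v,q+s[1]*w; return (x+y)/2,np.linalg.norm(x-y)
def masks(im):  # im RGB
    h=cv2.cvtColor(im,cv2.COLOR_RGB2HSV); i=cv2.inRange
    return dict(orange=i(h,(6,170,110),(17,255,255)),blue=i(h,(105,130,60),(125,255,255)),
      red=i(h,(0,150,80),(4,255,255))|i(h,(174,150,80),(180,255,255)),yellow=i(h,(20,150,120),(32,255,255)),
      green=i(h,(60,80,20),(85,255,255)))
def blobs(m,amin=5):
    out=[]
    for c in cv2.findContours(m,cv2.RETR_EXTERNAL,cv2.CHAIN_APPROX_NONE)[0]:
        k=np.zeros_like(m);cv2.drawContours(k,[c],-1,255,-1);k&=m
        ys,xs=np.nonzero(k)
        if len(xs)<amin: continue
        out.append((len(xs),(round(xs.mean(),1),round(ys.mean(),1)),[tuple(np.round(t,1)) if not np.isscalar(t) else round(t) for t in cv2.minAreaRect(c)]))
    return sorted(out,key=lambda t:-t[0])
E
python3 - <<'E'
from h import *
for n in("top","side","wrist"):
    im=cv2.imread(f"pics/{n}0.png")[:,:,::-1].copy()
    for k,m in masks(im).items(): 
        print(n,k)
        for b in blobs(m)[:5]: print("   ",b[0],tuple(map(float,b[1])),str(b[2]).replace('np.float64','').replace('np.float32',''))
t=cv2.imread("pics/top0.png")[165:275,290:430]; s=cv2.imread("pics/side0.png")[105:215,240:380]
cv2.imwrite("pics/crop.png",np.hstack([cv2.resize(t,None,fx=2.8,fy=2.8,interpolation=2),cv2.resize(s,None,fx=2.8,fy=2.8,interpolation=2)]))
E
```

```text
top orange
    377 (350.7, 246.3) [((350.4), (246.3)), ((19.7), (19.2)), 63]
    355 (402.4, 188.4) [((402.5), (188.4)), ((19.3), (18.3)), 72]
    270 (352.0, 197.2) [((352.6), (196.8)), ((11.9), (32.2)), 82]
    10 (138.3, 208.4) [((138.4), (208.2)), ((1.9), (4.1)), 14]
top blue
    61 (357.0, 150.4) [((357.0), (150.5)), ((7.0), (8.0)), 90]
    46 (389.2, 192.4) [((389.2), (192.5)), ((8.5), (5.1)), 72]
    45 (338.4, 251.7) [((338.4), (251.8)), ((8.9), (4.5)), 63]
    40 (354.5, 195.9) [((354.5), (195.9)), ((2.5), (15.1)), 82]
top red
    21 (191.0, 189.4) [((191.0), (189.4)), ((2.4), (8.0)), 79]
    16 (484.1, 172.3) [((484.0), (172.5)), ((3.0), (4.0)), 90]
top yellow
    160 (153.8, 204.4) [((154.0), (204.3)), ((5.3), (30.1)), 81]
    98 (127.6, 208.8) [((127.1), (208.8)), ((5.3), (20.7)), 81]
top green
    367 (254.1, 151.0) [((254.0), (150.5)), ((21.0), (20.0)), 90]
    23 (496.6, 172.7) [((496.2), (173.0)), ((2.5), (8.5)), 72]
side orange
    258 (309.5, 135.9) [((310.3), (136.4)), ((16.8), (25.8)), 5]
    255 (349.0, 171.7) [((349.0), (171.5)), ((13.0), (22.0)), 90]
side blue

[... 276 characters left out ...]
[((309.7), (132.7)), ((2.7), (9.2)), 14]
side red
    33 (385.1, 76.0) [((385.1), (76.1)), ((4.6), (7.0)), 14]
    30 (239.2, 249.9) [((239.2), (249.9)), ((2.8), (9.2)), 18]
    25 (235.6, 310.8) [((234.5), (311.0)), ((2.0), (11.0)), 90]
    7 (320.7, 78.6) [((320.5), (78.5)), ((1.0), (3.0)), 90]
side yellow
    264 (238.0, 291.1) [((237.9), (290.8)), ((8.4), (37.5)), 17]
    224 (227.3, 326.8) [((227.0), (327.0)), ((9.1), (31.0)), 17]
side green
    406 (223.5, 210.1) [((222.5), (209.5)), ((26.6), (23.0)), 53]
    77 (221.9, 187.4) [((222.0), (187.0)), ((8.0), (10.0)), 90]
    15 (323.9, 75.5) [((324.0), (76.5)), ((7.0), (2.0)), 90]
wrist orange
wrist blue
wrist red
wrist yellow
wrist green
```

View pics/crop.png

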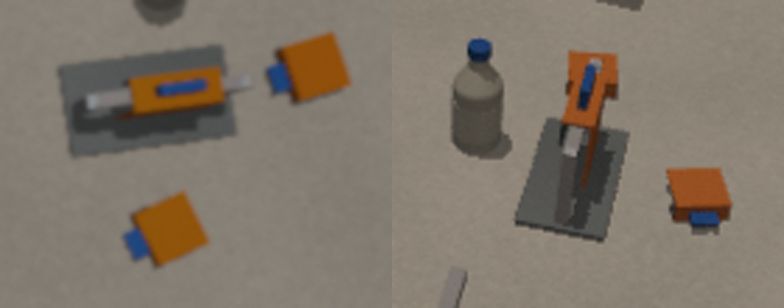

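The crop confirms the guard is the saddle on the rack: top view pixel (354,196), fin upright, 100 mm roof, panel on the robot's side. The other two are smaller blocks lying on the bench.

```bash
python3 - <<'E'
from h import *
np.set_printoptions(precision=1,suppress=True)
T,S=cam("top"),cam("side")
print("fin",tri(T,(354.5,195.9),S,(309.6,133.1)), plane(T,(354.5,195.9),154), plane(S,(309.6,133.1),154))
print("btn",tri(T,(191,189.4),S,(239.2,249.9)),plane(T,(191,189.4),140))
print("marker T,S",plane(T,(138.3,208.4),154),plane(S,(235.6,310.8),154))
# bar tip / pointer / sleeve ends from viewed top (scale 1.5625)
k=1/1.5625
for n,u in dict(tip=(389,293),ptr=(188,324),mouth=(272,311),back=(180,327)).items(): print(n,plane(T,np.array(u)*k,138 if n=='tip' else 152))
print("bartip side",plane(S,np.array((411,316))*k,138))
print("flask",plane(T,(254,151),60),"dish",plane(T,np.array((407,375))*k,15),"bottlecap",plane(T,(357,150),150))
E
```

```text
fin (array([ 540.7, -345.7,  153. ]), np.float64(0.4685041757686823)) [[ 540.8 -345.5  154. ]] [[ 540.1 -344.4  154. ]]
btn (array([562.2, 143.7, 141.4]), np.float64(0.4847369040244307)) [[562.2 143.8 140. ]]
marker T,S [[504.  295.9 154. ]] [[501.3 291.1 154. ]]
tip [[568.1 -30.5 138. ]]
ptr [[507.3 349.6 152. ]]
mouth [[531.9 191.5 152. ]]
back [[501.6 364.5 152. ]]
bartip side [[569.4 -23.6 138. ]]
flask [[697.5 -45.4  60. ]] dish [[410.1 -66.5  15. ]] bottlecap [[ 681.2 -358.1  150. ]]
```

```bash
python3 -m creep '[[1,[-50.8,-32.6,-8.1],13.4],[1,[-50.8,-32.6,-8.1],13.4],[1,[-50.8,-32.6,-8.1],13.4],[1,[-50.8,-32.6,-8.1],13.4],[1,[-50.8,-32.6,-8.1],13.4],[1,[-50.8,-32.6,-8.1],13.4],[1,[-50.8,-32.6,-8.1],13.4],[1,[-50.8,-32.6,-8.1],13.4],[1,[-50.8,-32.6,-8.1],13.4],[1,[-50.8,-32.6,-8.1],13.4],[1,[-50.8,-32.6,-8.1],13.4],[1,[-50.8,-32.6,-8.1],13.4]]'
```

```text
clock: 1.35
eef_pos: [540.9, 104.8, 299.4]
eef_rot: [-3.142, -0.0, 1.738]
wrist_force: [0.4, 0.3, 0.0]
finger_gap: 94.2
finger_force: 0.0
```

```bash
python3 -m creep '[[1,[0,0,0],0],[1,[0,0,0],0],[1,[0,0,0],0]]'; python3 - <<'E'
from h import *
import json
print(manip.read_state()['eef_pos'],manip.read_state()['eef_rot'])
p=cam("wrist"); im=manip.camera("wrist"); cv2.imwrite("pics/w1.png",im[:,:,::-1])
json.dump({k:np.array(v).tolist() for k,v in p.items()},open("w1.json","w")); print(p['origin'],p['attitude'])
cv2.imwrite("pics/w1b.png",cv2.resize(im[:,:,::-1],(800,600),interpolation=2))
for k in("red","yellow"):
  for b in blobs(masks(im)[k])[:6]: print(k,b[0],[float(x) for x in b[1]],str(b[2]).replace('np.float64','').replace('np.float32',''))
E
```

```text
clock: 1.65
eef_pos: [539.3, 107.4, 299.0]
eef_rot: [-3.141, -0.0, 1.739]
wrist_force: [0.2, 0.3, -0.7]
finger_gap: 93.9
finger_force: 0.0
[539.25708149 107.38012187 299.01966733] [-3.14099110e+00 -1.68949719e-04  1.73913085e+00]
[526.29056591 189.98598703 464.97415666] [ 2.85319515e+00 -6.31295289e-04  1.68588746e-01]
red 102 [251.7, 3.3] [((253.5), (3.0)), ((5.0), (24.9)), 88]
red 7 [287.6, 159.9] [((287.7), (159.8)), ((1.5), (5.4)), 22]
yellow 215 [253.7, 56.2] [((253.1), (50.1)), ((83.7), (17.4)), 81]
yellow 43 [264.4, 8.8] [((262.5), (8.5)), ((7.0), (11.0)), 90]
yellow 42 [264.0, 18.4] [((263.5), (19.5)), ((11.0), (9.0)), 90]
yellow 38 [265.5, 26.3] [((264.0), (26.0)), ((6.0), (8.0)), 90]
yellow 25 [265.6, 70.6] [((263.5), (71.5)), ((7.0), (9.0)), 90]
yellow 23 [266.3, 82.7] [((265.4), (81.5)), ((6.1), (7.9)), 8]
```

View pics/w1b.png

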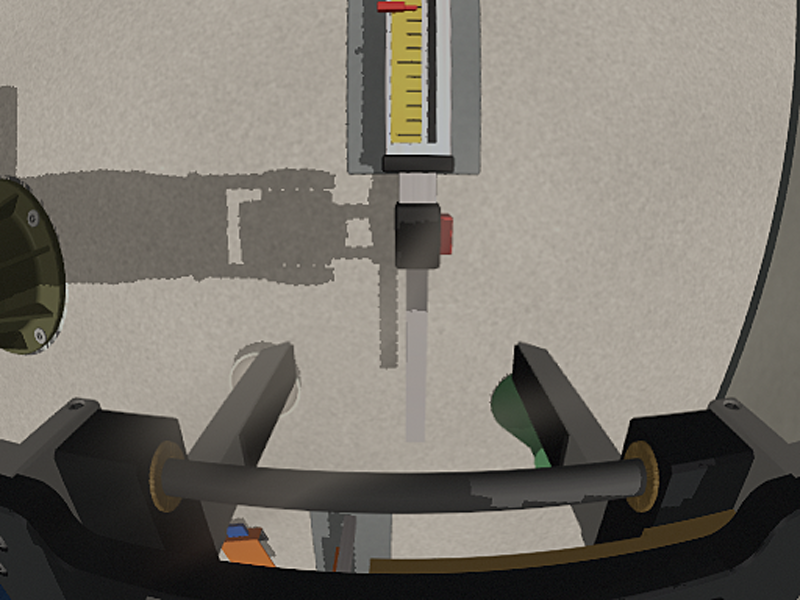

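The wrist view shows the grip block's top face at (396–440, 204–267), the button at (446,235) and the bar along columns 406–426 with its tip at (415,442). The marker is at (398,6).

```bash
python3 - <<'E'
from h import *
import json
np.set_printoptions(precision=1,suppress=True)
P={k:np.array(v) for k,v in json.load(open("w1.json")).items()}; k=1/1.5625
im=cv2.cvtColor(cv2.imread("pics/w1.png"),cv2.COLOR_BGR2GRAY).astype(int)
for r in (210,225,240,255,270): print(r,im[r,252:282])
f=lambda u,z: plane(P,np.array(u)*k,z,True)
print("block corners",f([(397,205),(440,205),(397,267),(440,267)],148))
print("bar L/R/tip",f([(406.5,330),(406.5,435),(427,330),(425,435),(415.5,442)],138))
print("neck",f([(400,190),(437,190)],140)); print("mouth collar",f([(384,156),(453,156)],152))
T=cam("top");m=cv2.imread("pics/top0.png")[:,:,::-1].copy();mk=masks(m)
for n,z in(("blue",154),("orange",124)):
  for c in cv2.findContours(mk[n],0,1)[0]:
    if abs(cv2.minAreaRect(c)[0][0]-353)<3 and abs(cv2.minAreaRect(c)[0][1]-196)<4:
      q=plane(T,c[:,0,:],z)[:,:2]; print(n,cv2.minAreaRect(q.astype(np.float32)))
E
```

```text
210 [118 114 135 170 165 165 165 154 138 155 153 154 153 154 154 154 154 154
 153 154 154 161 169 169 171 172 170 165 163 163]
225 [107 134 176 172 171 169 171 160 134 154 152 152 153 152 153 153 153 153
 152 152 156 168 176 170 163 163 167 170 167 163]
240 [167 166 164 165 166 167 164 156 151 152 151 152 153 152 152 153 152 152
 152 151 157 167 169 167 168 171 172 170 167 167]
255 [163 164 161 158 156 158 161 160 151 152 152 152 152 152 152 151 152 152
 152 151 162 168 167 165 165 164 162 165 163 163]
270 [167 164 158 159 163 164 165 160 151 152 152 153 152 152 153 153 153 152
 152 155 167 168 166 163 161 163 163 166 169 167]
block corners [[527.3 159.4 148. ]
 [556.2 164.5 148. ]
 [534.5 116.5 148. ]
 [564.2 121.6 148. ]]
bar L/R/tip [[549.7  67.5 138. ]
 [565.8 -25.5 138. ]
 [565.   70.  138. ]
 [581.1 -23.1 138. ]
 [574.6 -31.4 138. ]]
neck [[527.6 169.4 140. ]
 [553.  173.9 140. ]]
mouth collar [[513.3 191.1 152. ]
 [558.5 199.1 152. ]]
blue ((540.7012329101562, -345.4263916015625), (7.600769996643066, 45.412620544433594), 8.093706130981445)
orange ((541.1756591796875, -347.0425720214844), (36.51523971557617, 98.21112823486328), 7.7009148597717285)
```

Both sources agree on the bar point, about (562.3, 41.3) with yaw 9.8°. Next I'll move above the guard.

```bash
python3 -m creep '[[0.2,[-44.6,-7.4,3.9],0.33],[0.2,[-44.6,-7.4,3.9],0.33],[0.2,[-44.6,-7.4,3.9],0.33],[0.2,[-44.6,-7.4,3.9],0.33],[0.2,[-44.6,-7.4,3.9],0.33],[0.2,[-44.6,-7.4,3.9],0.33],[0.2,[-44.6,-7.4,3.9],0.33],[0.2,[-44.6,-7.4,3.9],0.33],[0.2,[-44.6,-7.4,3.9],0.33],[0.2,[-44.6,-7.4,3.9],0.33],[0.2,[-44.6,-7.4,3.9],0.33],[0.2,[-44.6,-7.4,3.9],0.33]]' && python3 - <<'E'
from h import *
import json
s=manip.read_state();print(s['eef_pos'],s['eef_rot'])
p=cam("wrist"); im=manip.camera("wrist"); cv2.imwrite("pics/w2.png",im[:,:,::-1])
json.dump({k:np.array(v).tolist() for k,v in p.items()},open("w2.json","w"))
cv2.imwrite("pics/w2b.png",cv2.resize(im[:,:,::-1],(800,600),interpolation=2))
for n,z in(("blue",154),("orange",124)):
  for c in cv2.findContours(masks(im)[n],0,1)[0]:
    if cv2.contourArea(c)<60: continue
    q=plane(p,c[:,0,:],z,True)[:,:2]; print(n,cv2.boundingRect(c),cv2.minAreaRect(q.astype(np.float32)))
E
```

```text
clock: 2.9
eef_pos: [541.8, -343.8, 260.6]
eef_rot: [3.141, 0.0, 1.711]
wrist_force: [0.9, 1.0, -0.3]
finger_gap: 56.2
finger_force: 0.0
[ 541.80994266 -343.76740636  260.64940596] [3.14124775e+00 5.92734548e-05 1.71132701e+00]
blue (250, 254, 22, 13) ((555.853271484375, -418.0603332519531), (21.592304229736328, 12.942004203796387), 16.282203674316406)
blue (370, 207, 26, 28) ((678.7735595703125, -356.7826232910156), (26.924760818481445, 33.99925231933594), 28.278865814208984)
blue (133, 125, 23, 19) ((426.3254699707031, -301.90057373046875), (21.794265747070312, 12.367073059082031), 25.127029418945312)
orange (254, 206, 21, 25) ((555.0181884765625, -382.30596923828125), (21.217819213867188, 28.89517593383789), 6.789510250091553)
orange (125, 135, 55, 56) ((425.78778076171875, -336.74688720703125), (50.5920295715332, 49.28907775878906), 25.600250244140625)
```

View pics/w2b.png

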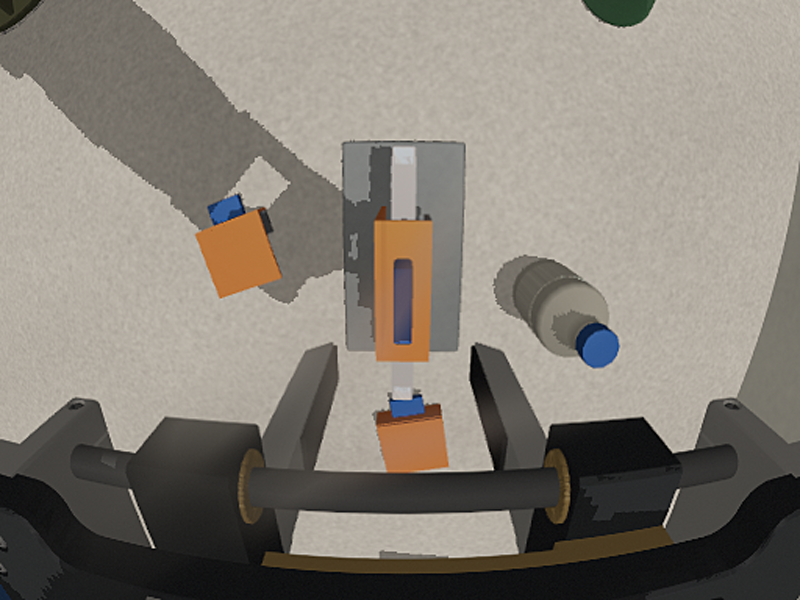

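The guard roof is at (376–431, 220–361), the fin at (393–413, 259–344), and the guard is well aligned with the tool.

```bash
python3 - <<'E'
from h import *
import json
np.set_printoptions(precision=1,suppress=True)
P={k:np.array(v) for k,v in json.load(open("w2.json")).items()}; k=1/1.5625
f=lambda u,z: plane(P,np.array(u)*k,z,True)
c=f([(376.5,220),(432,220),(376.5,361),(430,361)],124);print("roof",c,c.mean(0))
c=f([(394,268),(413,268),(393,344),(412,344)],154);print("fin",c,c.mean(0))
c=f([(391,205),(414.5,205)],120);print("rackbar",c,c.mean(0))
print(manip.read_state()['eef_pos'])
E
```

```text
roof [[ 519.5 -301.6  124. ]
 [ 555.5 -296.5  124. ]
 [ 532.  -401.3  124. ]
 [ 569.9 -396.   124. ]] [ 544.2 -348.8  124. ]
fin [[ 534.8 -325.   154. ]
 [ 546.1 -323.4  154. ]
 [ 540.8 -374.1  154. ]
 [ 552.8 -372.4  154. ]] [ 543.6 -348.7  154. ]
rackbar [[ 527.5 -290.9  120. ]
 [ 542.8 -288.7  120. ]] [ 535.2 -289.8  120. ]
[ 541.9 -343.6  260.9]
```

```bash
python3 -m creep '[[0.2,[-0.4,0.2,3],0],[0.2,[-0.4,0.2,7],0],[0.2,[-0.4,0.2,10.5],0],[0.2,[-0.4,0.2,11.8],0],[0.2,[-0.4,0.2,11.8],0],[-1,[-0.4,0.2,11.8],0],[-1,[-0.4,0.2,11.8],0],[-1,[-0.4,0.2,11.8],0],[-1,[-0.4,0.2,11.8],0],[-1,[-0.4,0.2,11.8],0],[-1,[-0.4,0.2,11.8],0]]' 25
```

```text
clock: 4.05
eef_pos: [543.7, -349.2, 142.4]
eef_rot: [-3.141, 0.0, 1.709]
wrist_force: [0.8, 0.5, -1.2]
finger_gap: 12.1
finger_force: 8.5
```

```bash
python3 -m creep '[[-1,[0,0,0],0],[-1,[0,0,-1],0],[-1,[0,0,-3],0],[-1,[0,0,-6],0],[-1,[0,0,-9],0],[-1,[0,0,-12],0],[-1,[0,0,-13],0],[-1,[0,0,-13],0],[-1,[0,0,-13],0]]' && python3 - <<'E'
from h import *
s=manip.read_state();print(s['eef_pos'],s['eef_rot'],s['wrist_force'],s['finger_gap'],s['finger_force'])
E
```

```text
clock: 4.95
eef_pos: [543.6, -348.9, 270.6]
eef_rot: [-3.14, -0.002, 1.71]
wrist_force: [0.2, -0.0, -2.7]
finger_gap: 11.9
finger_force: 25.0
[ 543.58707628 -348.9254258   270.57756101] [-3.14008504e+00 -1.51277617e-03  1.70960171e+00] [ 0.19907469 -0.02251204 -2.66166554] 11.897896852738793 24.993039965629578
```

```bash
python3 -m creep '[[-1,[2,0.4,0],0],[-1,[6,1.1,0],-0.1],[-1,[10,1.9,0],-0.2],[-1,[14,2.6,0],-0.3],[-1,[18,3.4,0],-0.37],[-1,[22,4.2,0],-0.37],[-1,[26,4.9,0],-0.37],[-1,[30,5.7,0],-0.37],[-1,[34,6.4,0],-0.37],[-1,[36.8,6.95,0],-0.37],[-1,[38.4,7.25,0],-0.37],[-1,[38.4,7.25,0],-0.37]]' && python3 -m creep '[[-1,[0,0,0],0],[-1,[0,0,0],0],[-1,[0,0,0],0]]' && python3 - <<'E'
from h import *
import json
s=manip.read_state();print(s['eef_pos'],s['eef_rot'],s['wrist_force'])
p=cam("wrist"); im=manip.camera("wrist"); cv2.imwrite("pics/w3.png",im[:,:,::-1])
json.dump({k:np.array(v).tolist() for k,v in p.items()},open("w3.json","w"))
cv2.imwrite("pics/w3b.png",cv2.resize(im[:,:,::-1],(800,600),interpolation=2))
E
```

```text
clock: 6.15
eef_pos: [562.3, 42.5, 271.0]
eef_rot: [-3.14, -0.0, 1.744]
wrist_force: [-0.8, -0.1, -2.0]
finger_gap: 11.9
finger_force: 25.0
clock: 6.45
eef_pos: [562.5, 40.1, 272.1]
eef_rot: [-3.141, 0.0, 1.741]
wrist_force: [-0.4, -0.1, -1.1]
finger_gap: 11.8
finger_force: 25.0
[562.53732932  40.12395557 272.08288334] [-3.14133951e+00  7.85667547e-05  1.74050593e+00] [-0.35107026 -0.14429786 -1.05993682]
```

View pics/w3b.png

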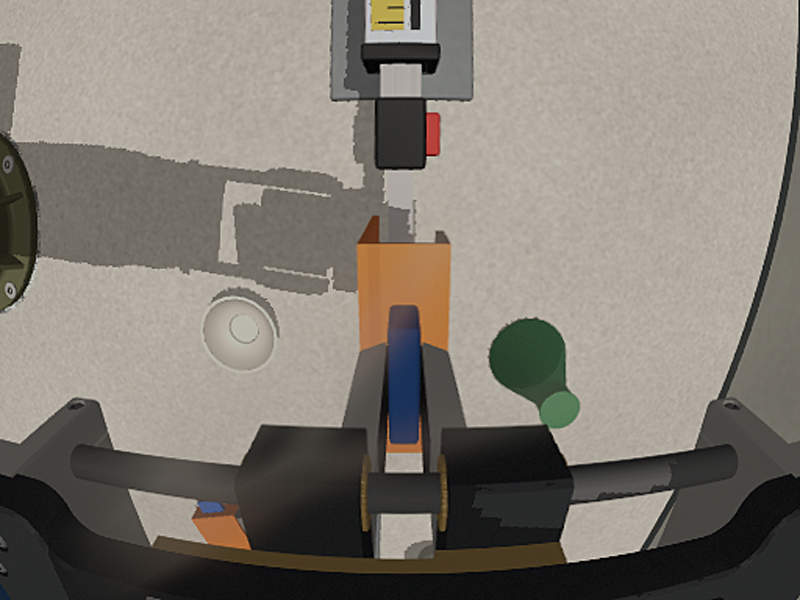

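The held guard is level at (358–450, 243–450), with the bar running between the panel (370,230) and the leg (443,238). Rechecking the bar line numerically.

```bash
python3 - <<'E'
from h import *
import json
np.set_printoptions(precision=1,suppress=True)
P={k:np.array(v) for k,v in json.load(open("w3.json")).items()}; k=1/1.5625
f=lambda u,z: plane(P,np.array(u)*k,z,True)
c=f([(376.5,98),(424,98),(376.5,167),(425,167)],148);print("block",c,c.mean(0))
im=cv2.cvtColor(cv2.imread("pics/w3.png"),cv2.COLOR_BGR2GRAY)
for r in(114,118,122): print(im[r,238:275])
c=f([(358.5,244),(450,244)],254);print("roof edge",c,c.mean(0))
c=f([(388,308),(418,308),(387,442),(418,442)],284);print("fin",c,c.mean(0))
E
```

```text
block [[526.8 158.9 148. ]
 [555.5 163.8 148. ]
 [534.  116.1 148. ]
 [563.5 121.2 148. ]] [544.9 140.  148. ]
[111 113 114 113 110 106 102 101 180 177 173 170 170 170 171 170 171 170
 171 171 171 170 171 170 171 170 175 178 175 176 176 175 173 173 175 175
 174]
[115 114 112 110 111 111 108 114 188 179 171 169 169 169 170 170 169 170
 169 170 170 170 170 171 171 171 173 174 174 174 173 174 174 174 173 173
 171]
[108 110 107 105 109 106 105 129 130 175 172 170 169 170 169 169 170 170
 170 170 170 170 169 170 170 171 171 175 175 172 169 168 170 172 172 172
 173]
roof edge [[537.4  86.9 254. ]
 [573.7  93.1 254. ]] [555.6  90.  254. ]
fin [[552.8  72.  284. ]
 [563.1  73.8 284. ]
 [561.2  16.5 284. ]
 [573.3  18.6 284. ]] [562.6  45.2 284. ]
```

```bash
python3 -m creep '[[-1,[0,-0.1,2],0],[-1,[0,-0.1,5],0],[-1,[0,-0.1,8],0],[-1,[0,-0.1,10],0],[-1,[0,-0.1,10.6],0],[-1,[0,-0.1,10.9],0],[-1,[0,-0.1,11.1],0],[-1,[0,-0.1,11.1],0],[-1,[0,-0.1,11.1],0]]' && python3 - <<'E'
from h import *
s=manip.read_state();print(s['eef_pos'],s['eef_rot'],s['wrist_force'])
im=manip.camera("side")[:,:,::-1]; cv2.imwrite("pics/s3.png",cv2.resize(im[150:290,180:330],None,fx=4,fy=4,interpolation=2))
E
```

```text
clock: 7.4
eef_pos: [561.8, 41.0, 162.1]
eef_rot: [3.14, 0.0, 1.742]
wrist_force: [0.5, -0.3, -1.9]
finger_gap: 12.0
finger_force: 25.0
[561.84780855  41.01637621 162.0657357 ] [3.14032599e+00 2.26658075e-04 1.74192970e+00] [ 0.51252838 -0.31739754 -1.93634821]
```

View pics/s3.png

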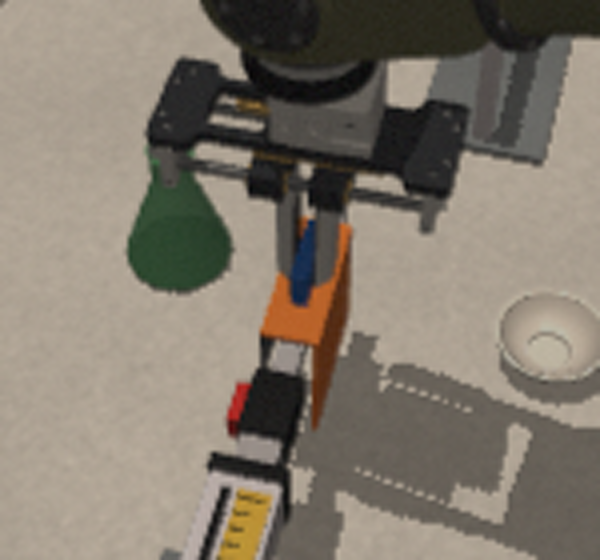

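The guard straddles the bar, with the leg and panel on either side at (265,350) and (318,400). Lowering gently to contact.

```bash
python3 -m creep '[[-1,[0,0,0.1],0],[-1,[0,0,0.2],0],[-1,[0,0,0.2],0],[-1,[0,0,0.2],0]]'; python3 -c "
from h import *
for i in range(4): s=manip.read_state();print(s['eef_pos'],s['wrist_force'])"
```

```text
clock: 7.85
eef_pos: [561.7, 41.1, 160.3]
eef_rot: [3.141, 0.0, 1.742]
wrist_force: [-3.1, 0.5, 7.4]
finger_gap: 11.8
finger_force: 25.0
[561.71798295  41.05979678 160.33113552] [-3.1202597   0.54990562  7.37727693]
[561.71798295  41.05979678 160.33113552] [-3.1202597   0.54990562  7.37727693]
[561.71798295  41.05979678 160.33113552] [-3.1202597   0.54990562  7.37727693]
[561.71798295  41.05979678 160.33113552] [-3.1202597   0.54990562  7.37727693]
```

```bash
python3 -m creep '[[-1,[0,0,-0.05],0],[-0.15,[0,0,-0.05],0],[-0.15,[0,0,-0.05],0],[-0.15,[0,0,-0.05],0],[-0.15,[0,0,-1],0],[-0.15,[0,0,-3],0],[-0.15,[0,0,-6],0],[-0.15,[0,0,-9],0],[-0.15,[0,0,-9],0],[0.6,[0,0,-9],0],[0.6,[0,0,-9],0],[0.6,[0,0,-9],0]]'; python3 - <<'E'
from h import *
import json
s=manip.read_state();print(s['eef_pos'],s['eef_rot'],s['wrist_force'])
p=cam("wrist"); im=manip.camera("wrist"); cv2.imwrite("pics/w4.png",im[:,:,::-1])
json.dump({k:np.array(v).tolist() for k,v in p.items()},open("w4.json","w"))
cv2.imwrite("pics/w4b.png",cv2.resize(im[:,:,::-1],(800,600),interpolation=2))
E
```

```text
clock: 9.05
eef_pos: [561.2, 41.0, 248.3]
eef_rot: [-3.14, -0.0, 1.742]
wrist_force: [-0.2, 0.5, -0.2]
finger_gap: 60.5
finger_force: 0.0
[561.21643226  41.01045436 248.27208037] [-3.13986563e+00 -2.42210740e-04  1.74189150e+00] [-0.18541444  0.50654856 -0.15594408]
```

View pics/w4b.png

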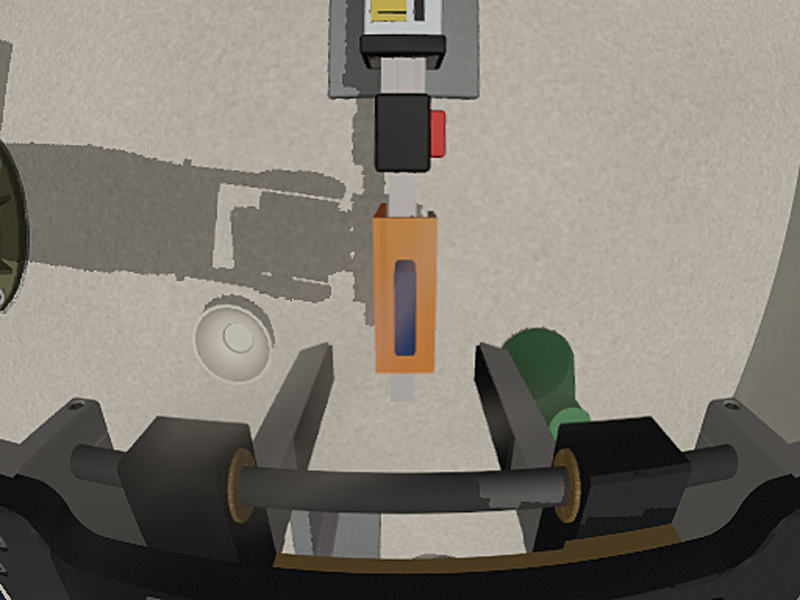

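The guard hangs squarely, with the roof at (374–436, 217–373) centred over the bar. Next I'll go to the grip.

```bash
python3 -m creep '[[0.6,[4,0.1,0],0],[0.6,[8,0.2,0],0],[0.6,[10.06,0.26,1],0],[0.6,[10.06,0.26,4],0],[0.6,[10.06,0.26,7],0],[0.6,[10.06,0.26,10],0],[0.6,[10.06,0.26,11.8],0],[0.6,[10.06,0.26,12.3],0],[0.6,[10.06,0.26,12.3],0],[0.6,[10.06,0.26,12.3],0]]' && python3 -m creep '[[-1,[0,0,0],0],[-1,[0,0,0],0],[-1,[0,0,0],0],[-1,[0,0,0],0],[-1,[0,0,0],0],[-1,[0,0,0],0]]' 30; python3 - <<'E'
from h import *
import json
s=manip.read_state();print(s['eef_pos'],s['eef_rot'],s['wrist_force'],s['finger_gap'])
p=cam("wrist"); im=manip.camera("wrist"); cv2.imwrite("pics/w5.png",im[:,:,::-1])
json.dump({k:np.array(v).tolist() for k,v in p.items()},open("w5.json","w"))
cv2.imwrite("pics/w5b.png",cv2.resize(im[:,:,::-1],(800,600),interpolation=2))
E
```

```text
clock: 10.1
eef_pos: [547.4, 140.7, 127.3]
eef_rot: [3.14, 0.0, 1.742]
wrist_force: [-0.3, 0.3, 0.1]
finger_gap: 75.2
finger_force: 0.0
clock: 10.7
eef_pos: [544.5, 140.1, 126.3]
eef_rot: [-3.134, 0.0, 1.742]
wrist_force: [-22.9, -3.9, 11.5]
finger_gap: 34.1
finger_force: 30.0
[544.50293529 140.07560539 126.25243882] [-3.13441207e+00  3.34932397e-04  1.74180510e+00] [-22.87678452  -3.94687023  11.49253338] 34.10782898317884
```

View pics/w5b.png

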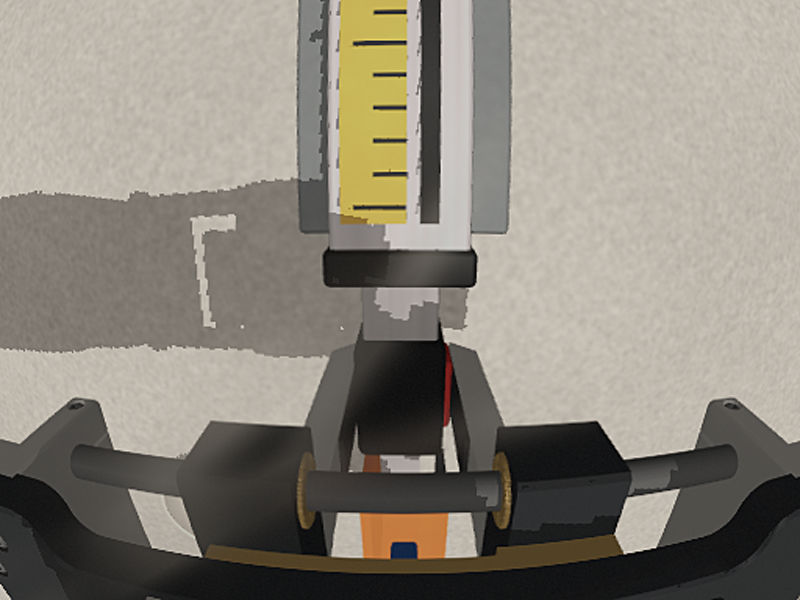

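The fingers hold the grip with the gap at 34 mm, so the button is in. I'll ease the sideways load, draw out 50 mm, and measure the pointer against the marker by differencing with the first images.

```bash
python3 -m creep '[[-1,[0,-0.15,-0.05],0],[-1,[0,-0.25,-0.05],0],[-1,[-0.3,-0.25,-0.05],0],[-1,[-1,-0.25,-0.05],0],[-1,[-2,-0.25,-0.05],0],[-1,[-3,-0.25,-0.05],0],[-1,[-4,-0.25,-0.05],0],[-1,[-4.7,-0.25,-0.05],0],[-1,[-5,-0.25,-0.05],0],[-1,[-5,-0.25,-0.05],0],[-1,[-5,-0.25,-0.05],0],[-1,[-5,-0.25,-0.05],0]]'; python3 - <<'E'
from h import *
np.set_printoptions(precision=1,suppress=True)
s=manip.read_state();print(s['eef_pos'],s['wrist_force'],s['finger_gap'],s['finger_force'])
d=np.array([.1702,-.9854,0]); o=np.array([545.2,140.3,0])
for n in("top","side"):
    a=cv2.imread(f"pics/{n}0.png"); b=manip.camera(n)[:,:,::-1].copy(); cv2.imwrite(f"pics/{n}5.png",b)
    df=b.astype(int).sum(2)-a.astype(int).sum(2)
    x0,x1,y0,y1=(112,172,190,220) if n=="top" else (200,255,265,355)
    m=np.zeros(df.shape,np.uint8); 
    for nm,mm in(("home",df>60),("now",df<-60)):
        m[:]=0; m[y0:y1,x0:x1]=mm[y0:y1,x0:x1]*255
        for c in blobs(m,3)[:4]:
            ys,xs=[c[1][1]],[c[1][0]]
            print(n,nm,c[0],[float(v) for v in c[1]],[float(v) for v in c[2][1]],"s=",((plane(cam(n),c[1],156)-o)@d))
    for c in blobs(masks(b[:,:,::-1].copy())["red"],3): print(n,"red",c[0],[float(v) for v in c[1]])
E
```

```text
clock: 11.95
eef_pos: [552.6, 91.1, 126.4]
eef_rot: [-3.14, -0.0, 1.742]
wrist_force: [-4.9, 2.9, -3.6]
finger_gap: 33.7
finger_force: 30.1
[552.6  91.1 126.4] [-4.9  2.9 -3.6] 33.70996318191758 30.110231637954712
top home 28 [119.9, 206.2] [4.0, 8.0] s= [-212.2]
top now 37 [170.3, 198.9] [15.0, 2.0] s= [-63.]
top now 8 [136.6, 203.6] [4.0, 1.0] s= [-162.8]
top red 14 [484.1, 172.1]
top red 4 [138.5, 211.5]
side home 2715 [219.4, 301.2] [49.0, 84.0] s= [-144.4]
side home 38 [249.9, 285.0] [3.0, 13.9] s= [-92.6]
side home 12 [205.9, 351.0] [3.5, 5.7] s= [-248.3]
side home 10 [252.8, 348.1] [1.8, 7.6] s= [-222.2]
side now 26 [228.5, 309.8] [7.0, 3.6] s= [-158.3]
side now 23 [253.3, 269.5] [10.0, 2.0] s= [-53.2]
side now 3 [223.0, 308.0] [2.0, 0.0] s= [-157.1]
side red 36 [385.2, 76.1]
side red 28 [320.4, 82.0]
side red 24 [236.9, 311.2]
side red 12 [319.0, 94.6]
```

```bash
python3 - <<'E'
from h import *
np.set_printoptions(precision=1,suppress=True)
d=np.array([.1702,-.9854,0]);l=np.array([.9854,.1702,0]); o=np.array([545.2,140.3,0])
T,S=cam("top"),cam("side")
def show(n,X): print(n,"s=%.1f lat=%.1f z=%.1f"%((X-o)@d,(X-o)@l,X[2]))
for z in(152,156,160):
  for n,p,u in(("mark0 S",S,(235.6,310.8)),("mark0 T",T,(138.3,208.4)),("ptr S",S,(228.5,309.8)),("ptr T",T,(136.6,203.6)),("home T",T,(119.9,206.2))): show(f"{z} {n}",plane(p,u,z)[0])
t=lambda n,a,b: (lambda r: show(n+" gap%.1f"%r[1],r[0]))(tri(T,a,S,b))
t("mark",(138.3,208.4),(235.6,310.8)); t("ptr",(136.6,203.6),(228.5,309.8))
def crop(n,a,x0,y0,w,h,s): return cv2.resize(cv2.imread(f"pics/{n}{a}.png")[y0:y0+h,x0:x0+w],None,fx=s,fy=s,interpolation=cv2.INTER_NEAREST)
A=[crop("side",a,205,270,50,75,8) for a in(0,5)]
cv2.imwrite("pics/ptr.png",np.vstack([np.hstack(A)[:,:800][:450],np.hstack([crop("top",a,110,195,50,18,8) for a in(0,5)])]))
E
```

```text
152 mark0 S s=-155.2 lat=-17.2 z=152.0
152 mark0 T s=-160.9 lat=-13.9 z=152.0
152 ptr S s=-156.6 lat=-2.2 z=152.0
152 ptr T s=-163.9 lat=1.1 z=152.0
152 home T s=-213.5 lat=1.9 z=152.0
156 mark0 S s=-156.9 lat=-17.9 z=156.0
156 mark0 T s=-159.8 lat=-14.3 z=156.0
156 ptr S s=-158.3 lat=-2.9 z=156.0
156 ptr T s=-162.8 lat=0.6 z=156.0
156 home T s=-212.2 lat=1.3 z=156.0
160 mark0 S s=-158.7 lat=-18.5 z=160.0
160 mark0 T s=-158.7 lat=-14.8 z=160.0
160 ptr S s=-160.0 lat=-3.6 z=160.0
160 ptr T s=-161.7 lat=0.0 z=160.0
160 home T s=-211.0 lat=0.8 z=160.0
mark gap3.7 s=-158.6 lat=-16.7 z=159.9
ptr gap3.7 s=-160.9 lat=-2.1 z=162.2
```

View pics/ptr.png

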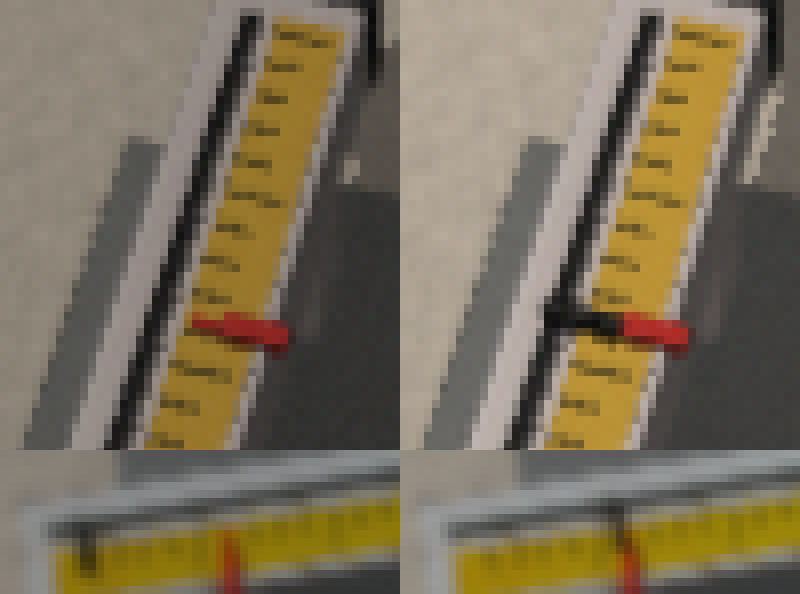

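The black pointer at side-crop pixel (580,318) stands almost in line with the red marker at (650,330). Both views put it about 2 mm short, so I'll draw out 2 mm more and check again.

```bash
python3 -m creep '[[-1,[-0.1,0,0],0],[-1,[-0.2,0,0],0],[-1,[-0.2,0,0],0],[-1,[-0.2,0,0],0],[-1,[-0.2,0,0],0],[-1,[-0.2,0,0],0]]'; python3 - <<'E'
from h import *
np.set_printoptions(precision=1,suppress=True)
s=manip.read_state();print(s['eef_pos'],s['wrist_force'],s['finger_gap'],s['finger_force'],abs(s['qd']).max())
d=np.array([.1702,-.9854,0]); o=np.array([545.2,140.3,0])
for n,box in(("top",(190,220,125,150)),("side",(300,320,215,236))):
    a=cv2.imread(f"pics/{n}0.png"); b=manip.camera(n)[:,:,::-1].copy(); cv2.imwrite(f"pics/{n}6.png",b)
    df=a.astype(float).sum(2)-b.astype(float).sum(2); y0,y1,x0,x1=box
    m=np.zeros(df.shape,np.uint8); m[y0:y1,x0:x1]=(df>60)[y0:y1,x0:x1]*255
    for c in blobs(m,3)[:3]: print(n,c[0],[float(v) for v in c[1]],"s=",(plane(cam(n),c[1],158)-o)@d)
    u=(138.3,208.4) if n=="top" else (235.6,310.8); print(n,"mark s=",(plane(cam(n),u,158)-o)@d)
# guard still square: roof in both views
im=cv2.imread("pics/top6.png")[:,:,::-1].copy()
for k,z in(("orange",142),("blue",172)):
  for c in cv2.findContours(masks(im)[k],0,1)[0]:
    if cv2.contourArea(c)>15: print(k,cv2.minAreaRect(plane(cam("top"),c[:,0,:],z)[:,:2].astype(np.float32)))
E
```

```text
clock: 12.65
eef_pos: [552.9, 89.2, 126.4]
eef_rot: [-3.14, -0.0, 1.742]
wrist_force: [-4.4, 3.4, -3.2]
finger_gap: 34.0
finger_force: 30.1
[552.9  89.2 126.4] [-4.4  3.4 -3.2] 34.0071002781329 30.111936628818512 0.0016351196905548765
top 9 [137.2, 203.1] s= [-160.3]
top mark s= [-159.3]
side 25 [228.5, 309.0] s= [-157.4]
side 3 [223.0, 307.0] s= [-155.9]
side mark s= [-157.8]
orange ((391.7362365722656, -331.89837646484375), (57.37468719482422, 57.76657485961914), 25.664318084716797)
orange ((564.734619140625, -493.9996032714844), (58.08390426635742, 57.386024475097656), 16.26426887512207)
blue ((376.6407165527344, -289.64404296875), (25.41524887084961, 13.037419319152832), 25.748210906982422)
blue ((549.0733032226562, -443.54803466796875), (25.275402069091797, 15.120519638061523), 16.37390899658203)
blue ((568.6647338867188, -7.927207946777344), (8.715984344482422, 42.009185791015625), 11.393569946289062)
blue ((674.789794921875, -352.44403076171875), (21.231430053710938, 24.157386779785156), 0.035769905894994736)
```

The pointer is within about 1 mm of the marker in both views. The guard's fin is where the bar point should be, within about 1 mm and square.

```bash
python3 -c "
from cell import manip
print(manip.sign_off())"
```

```text
the job is handed in; nothing more can be done
None
```

The job is handed in: the guard hangs squarely on the bar, and the grip is held squeezed (34 mm gap, so the button is in) with the pointer about 1 mm from the red marker; no verdict came back.

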